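Complete the hexagonal load of a round sample bath

ROBOT

A 6-joint arm with a two-finger parallel gripper is mounted at the origin on the work surface. World frame = base frame: x ahead of the robot, y to its left, z up, the work surface at z = 0. Lengths are in m, angles in degrees, forces in N, time in s.
With the tool pointing down it reaches from about 0.225 to 0.875 m from the base axis. Payload 3.4 kg.
Tool frame: the origin (TCP) lies midway between the tips of the shut fingers; the grasp point (between the pads) lies 19 mm behind it; x points along the fingers, y is the direction in which the jaws open and shut, and the axes are right-handed (so a half turn about x gives the same grasp; the last joint's range is limited). The gripper opens to 85 mm and grips with 20 to 120 N. Pads are 22 mm wide; open, the fingers measure 114 mm over their backs; the gripper's body (76 mm by 85 mm) begins 54 mm behind the grasp point. The pads swing forward as they close: fully open they stand 13 mm farther back than shut.
Start: joints at [69.557, 15.808, 86.224, -0, 77.962, -6.933], TCP at [0.134, 0.559, 0.231] pointing down, gripper open.
Joint ranges: [-165.64, 165.64], [-43.16, 119.46], [12.63, 154.43], [-67.54, 247.53], [6.08, 155.33], [-154.97, 154.97]. Speed limits (degrees/s): [147.25, 147.25, 180, 180, 180, 180].

INTERFACE

Orientations are given as a 3x3 rotation matrix whose columns are the frame's x, y, z axes.
In Python, from rig import bot gives the robot as it stands. The module is installed in compiled form; this text tells all that it offers. Calls block until the motion is done:
- bot.movep(position, orientation): joint-space move of the TCP to a pose.
- bot.move_l(position, ori=None, vel=0.15, threshold=None): straight line of the TCP; ori=None keeps the orientation; vel is the mean speed in m/s. With threshold (N) it stops when the force on the tool has changed by that much, and returns True; else False.
- bot.move_j(angles): joint-space move.
- bot.set_gripper(opening, grasp_force=None): finger opening in m; grasp_force is the grip in N (None keeps the last); returns when the fingers have stopped.
- bot.hold(seconds).
- bot.ik(position, orientation): joint angles nearest the present ones, or None.
- bot.read_camera(name): name is "scene" or "top" or "wrist"; returns a dict with "img" (480x640x3 uint8, red, green, blue), "fx", "fy", "cx", "cy" (pixels), "world_to_cam" (4x4, takes a point from world to camera coordinates); the wrist camera has in their place "T_tool_cam" (4x4, takes a point from camera to tool coordinates, whose origin is the TCP and whose axes are the tool frame's). Camera axes: x right, y up, looking along -z (the intrinsics and any distortion apply to the point x, -y, -z); pixel columns grow to the right and rows downward; lengths in m; the calibration is good to about 2 mm. A picture is of the moment at which its call begins: read the wrist's pose just before it. There is no depth.
A pose or a line that the arm cannot do raises bot.MotionError and nothing moves.
- bot.sign_off(): hands the job in, once; it reports no verdict.
Trained networks look in a picture, given as the dict that the camera call returned (one of the last four; its "shot" number tells which), for a name from the list of things; names that differ only in an ending like _2 or _b are one class to them, and where a whole thing is asked for, a point or a joint stands for the part that bears it (a point fixed in the world has none). Each returns a list of dicts, best first, with "conf" (0 to 1); they miss things now and then, are a little off and sometimes report something else, mostly with a low value. They report only what shows in the picture. A call takes as long as a camera call. They do not tell look-alikes from the thing itself.
- bot.recognise(picture, query): "point" ([row, column] as shares, 0 to 1, of the picture: columns of its width, rows of its height, amid what is visible of it).
- bot.landmark_of(picture, query): "point" ([row, column] as shares, 0 to 1, of the picture: columns of its width, rows of its height: a listed point, or the origin of a listed thing).
Readings, each from a call of its own:
- bot.read_time(): time.
- bot.read_joint_positions(): joint angles.
- bot.read_dq(): joint speeds.
- bot.read_joint_torque(): joint torques, N m.
- bot.read_position(): TCP position.
- bot.read_tool_rot(): TCP orientation.
- bot.read_force(): force on the tool from outside, world axes, zero at the start.
- bot.read_moment(): the same for the moment, N m.
- bot.read_gripper_width(): finger opening in m.
Only numpy, scipy, OpenCV 4.12 (cv2) and the standard library are available. Lean on these libraries where they do the work, as an engineer would, in place of code of your own. Each camera call takes 0.05 s, during which the arm holds its last target. There are 200 camera calls.

TASK

The round bath on the bench holds sample bottles packed in a hexagon, one in the middle and six around it, but two places of the ring are still empty. Take the two bottles of the same size as those in the bath from the bench and stand one in each empty place, upright on the bath's floor, so that the pattern is complete; do not tip them over on the way.

Things in the scene. Friction and masses are not known exactly. Their poses are not given: they have to be found in the camera images.
- bath: Fixed round white bath, outside 192 mm, inside 168 mm across, wall 55 mm high, flat floor 12 mm above the bench. Origin: centre of its underside; z up; -x points to its control box (50 mm high). Five bottles like the loose ones are clamped in it (tops 122 mm above the bench): one on the axis, four in the ring of six places 52 mm from the axis, at 0, 60, 120, 180, 240, 300 deg from its x axis.
- bottle_a: Loose aluminium bottle like those in the bath: body 40 mm across, 66 mm high, shoulder to 78 mm, black cap 24 mm across from 78 to 110 mm (top); about 0.12 kg. One of two. Stands upright on the bench, left (+y) of the bath, near a wider (62 mm) and a slimmer (27 mm) bottle with the same cap, which do not belong in the bath. Origin: centre of its underside; z up along its axis.
- bottle_b: Loose aluminium bottle like those in the bath: body 40 mm across, 66 mm high, shoulder to 78 mm, black cap 24 mm across from 78 to 110 mm (top); about 0.12 kg. The other of the two. Stands upright on the bench, left (+y) of the bath, near a wider (62 mm) and a slimmer (27 mm) bottle with the same cap, which do not belong in the bath. Origin: centre of its underside; z up along its axis.
- place_a: An empty place of the ring in the bath: flat brown cork disc 42 mm across, 1 mm thick, on the bath's floor. Origin: its centre, at floor level, where a bottle's underside comes to rest; z up. 52 mm from the bath's axis and from each neighbouring place: 12 mm of room to neighbouring bottles and to the wall. The empty places may be any two of the six, even adjacent.
- place_b: The other empty place of the ring in the bath: flat brown cork disc 42 mm across, 1 mm thick, on the bath's floor. Origin: its centre, at floor level, where a bottle's underside comes to rest; z up. 52 mm from the bath's axis and from each neighbouring place: 12 mm of room to neighbouring bottles and to the wall. The empty places may be any two of the six, even adjacent.
There are look-alikes about, which are no part of the job. What is shaped like the bottle_b but green or orange is not meant.

How it is judged (in metres and radians):
At the end, for the whole second after the job is handed in: Each of the two empty places holds one of the two matching bottles (either way round): axis of the bottle's foot within 15 mm of the place's centre, underside within 8 mm of the bath's floor level, upright within about 10 degrees (0.17 rad), released and at rest (below 0.02 m/s) (((horizontal distance between bottle_a and place_a below 0.015 m and z of bottle_a in the frame of place_a between -0.008 and 0.008 m and horizontal distance between bottle_b and place_b below 0.015 m and z of bottle_b in the frame of place_b between -0.008 and 0.008 m) or (horizontal distance between bottle_a and place_b below 0.015 m and z of bottle_a in the frame of place_b between -0.008 and 0.008 m and horizontal distance between bottle_b and place_a below 0.015 m and z of bottle_b in the frame of place_a between -0.008 and 0.008 m)) and angle between each of bottle_a, bottle_b's own z axis and vertical below 0.17 rad and linear speed of each of bottle_a, bottle_b below 0.02 m/s); the robot touches nothing.
It fails at once if a matching bottle is tipped over (leans more than 40 degrees) (angle between any of bottle_a, bottle_b's own z axis and vertical above 0.7 rad).
It also fails if it takes over 64 s, if anything falls off the work surface, if the arm or the gripper's body presses on something with over 40 N, if the wrist force passes 120 N, or if a joint passes its speed limit or range.

## Working session

There is one attempt and no reset: what is moved stays moved. The work goes in short steps, each a Python script; the robot and the scene stay as the last script left them, time stands still between calls to the robot, and variables do not carry over. Pictures are saved under pics/ and viewed, about 8 in all and at most 12, crops included, and the job is handed in when it is done.

```bash
mkdir -p pics
cat > h.py <<'E'
import numpy as np, cv2
from rig import bot
def ray(p,rc,T=None):
    """pixel (row,col) -> origin, direction in world. T = world_from_cam"""
    if T is None: T=np.linalg.inv(np.array(p["world_to_cam"]))
    d=np.array([(rc[1]-p["cx"])/p["fx"],-(rc[0]-p["cy"])/p["fy"],-1])
    return T[:3,3],T[:3,:3]@d
def at(p,rc,z,T=None):
    o,d=ray(p,rc,T); return o+d*(z-o[2])/d[2]
def proj(p,X,T=None):
    W=np.array(p["world_to_cam"]) if T is None else np.linalg.inv(T)
    c=W[:3,:3]@np.array(X)+W[:3,3]
    return p["cy"]-p["fy"]*c[1]/-c[2], p["cx"]+p["fx"]*c[0]/-c[2]
def save(n,img): cv2.imwrite("pics/"+n,img[:,:,::-1])
E
python3 - <<'E'
from h import *
print(bot.read_time())
for n in ("top","scene"):
    p=bot.read_camera(n); save(n+"1.png",p["img"])
    print(n,{k:np.round(v,3).tolist() for k,v in p.items() if k!="img"})
    for q,z in (("bath",0),("bottle_a",0),("place_a",.012)):
        for r in bot.landmark_of(p,q):
            rc=np.array(r["point"])*[480,640]; print(q,round(r["conf"],2),rc.round(),at(p,rc,z).round(3))
    for r in bot.recognise(p,"bottle_a"): print("rec",round(r["conf"],2),(np.array(r["point"])*[480,640]).round())
E
```

```text
0.0
top {'fx': 549.988, 'fy': 549.988, 'cx': 323.138, 'cy': 232.135, 'world_to_cam': [[-0.009, -1.0, -0.012, 0.099], [0.982, -0.012, 0.188, -0.488], [-0.188, -0.01, 0.982, -0.818], [0.0, 0.0, 0.0, 1.0]], 'shot': 1}
bath 0.63 [206. 423.] [ 0.541 -0.074  0.   ]
bottle_a 0.84 [262. 301.] [0.448 0.131 0.   ]
bottle_a 0.81 [246. 226.] [0.477 0.255 0.   ]
bottle_a 0.76 [255. 175.] [0.462 0.34  0.   ]
bottle_a 0.72 [302. 251.] [0.384 0.212 0.   ]
place_a 0.82 [234. 439.] [ 0.49  -0.096  0.012]
place_a 0.6 [176. 413.] [ 0.589 -0.057  0.012]
rec 0.9 [258. 168.]
rec 0.72 [244. 223.]
rec 0.59 [304. 246.]
rec 0.56 [257. 300.]
scene {'fx': 533.721, 'fy': 533.721, 'cx': 318.778, 'cy': 234.196, 'world_to_cam': [[0.455, 0.89, -0.009, -0.316], [-0.645, 0.337, 0.686, 0.254], [0.614, -0.307, 0.727, -1.16], [0.0, 0.0, 0.0, 1.0]], 'shot': 2}
bath 0.89 [312. 228.] [ 0.538 -0.075  0.   ]
bottle_a 0.89 [230. 320.] [0.448 0.128 0.   ]
bottle_a 0.83 [212. 392.] [0.47  0.261 0.   ]
bottle_a 0.83 [190. 346.] [0.38  0.217 0.   ]
bottle_a 0.56 [192. 422.] [0.45  0.337 0.   ]
place_a 0.87 [328. 254.] [ 0.59  -0.052  0.012]
place_a 0.51 [292. 206.] [ 0.496 -0.093  0.012]
rec 0.82 [174. 425.]
rec 0.67 [196. 396.]
rec 0.66 [172. 346.]
rec 0.56 [209. 318.]
```

View pics/top1.png

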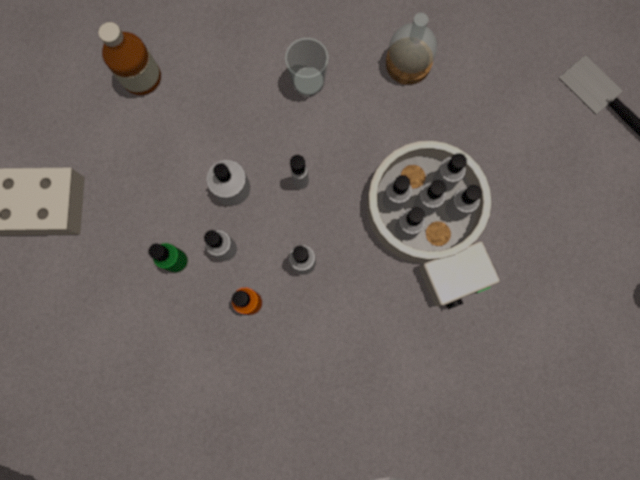

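View pics/scene1.png

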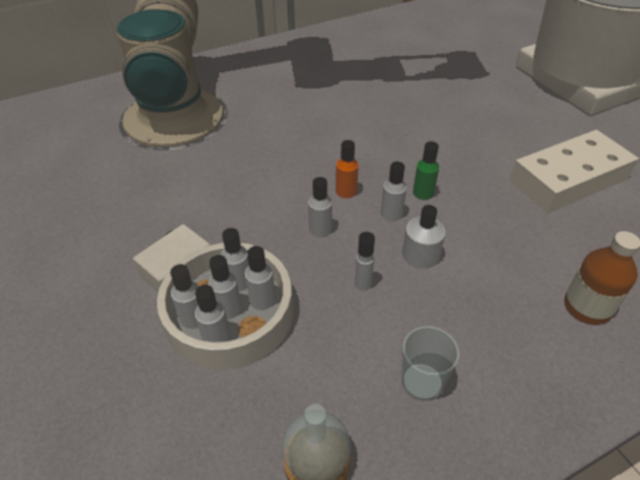

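The top picture shows four candidates with the right size of cap. Silver ones are at (row 258, col 301) and (243, 217); the green one at (257, 168) and the orange one at (300, 246) are look-alikes by colour. The wide one (180, 226) and the slim one (170, 299) are the wrong size. The two 40 mm silver bottles fit. The cork discs are at (234, 439) and (176, 413), opposite each other with 105 mm between them against a nominal 104 mm. Next I'll look closer with the wrist camera.

Run:
```python
from h import *
print(bot.read_tool_rot().round(3) if hasattr(bot.read_tool_rot(),'round') else bot.read_tool_rot())
R=np.array(bot.read_tool_rot())
def look(n,pos,qs):
    bot.movep(pos,R)
    P=np.array(bot.read_position());Rr=np.array(bot.read_tool_rot())
    p=bot.read_camera("wrist"); T=np.eye(4);T[:3,:3]=Rr;T[:3,3]=P
    T=T@np.array(p["T_tool_cam"]); save(n+".png",p["img"]); np.savez(n,T=T,k=[p["fx"],p["cx"],p["cy"]])
    print(n,P.round(3),"cam",T[:3,3].round(3),"dir",(-T[:3,2]).round(2),{k:v for k,v in p.items() if k not in("img","T_tool_cam")})
    for q,z in qs:
        for r in bot.landmark_of(p,q):
            rc=np.array(r["point"])*[480,640]; print(q,round(r["conf"],2),rc.round(1),at(p,rc,z,T).round(4))
look("w_bot",[.42,.19,.33],[("bottle_a",0)])
look("w_bath",[.50,-.075,.33],[("place_a",.012),("bath",0)])
print(bot.read_time())
a,b=[cv2.imread(f"pics/{n}.png") for n in("w_bot","w_bath")]
cv2.imwrite("pics/w2.png",cv2.resize(np.vstack([a,b]),(600,900))[:, :]) if 0 else cv2.imwrite("pics/w2.png",cv2.resize(np.hstack([a,b]),(800,300),interpolation=cv2.INTER_AREA))
```

```text
[[ 0.     0.234  0.972]
 [ 0.     0.972 -0.234]
 [-1.     0.    -0.   ]]
w_bot [0.42  0.191 0.33 ] cam [0.352 0.209 0.473] dir [ 0.27 -0.06 -0.96] {'fx': 376.4818073022504, 'fy': 376.4818073022504, 'cx': 322.641236579019, 'cy': 234.73201273962417, 'shot': 3}
bottle_a 0.84 [214.7 279.1] [0.4455 0.1286 0.    ]
bottle_a 0.67 [185.3 442.2] [0.4568 0.3382 0.    ]
bottle_a 0.64 [212.8 379.4] [0.4732 0.2545 0.    ]
bottle_a 0.59 [150.8 331.3] [0.3829 0.2122 0.    ]
w_bath [ 0.5   -0.074  0.33 ] cam [ 0.432 -0.056  0.473] dir [ 0.27 -0.06 -0.96] {'fx': 376.4818073022504, 'fy': 376.4818073022504, 'cx': 322.641236579019, 'cy': 234.73201273962417, 'shot': 4}
place_a 0.92 [180.5 308.6] [ 0.4904 -0.0873  0.012 ]
place_a 0.88 [249.  355.1] [ 0.59   -0.0506  0.012 ]
bath 0.81 [214.5 331.1] [ 0.5412 -0.0706  0.    ]
3.5667
```

View pics/w_bot.png

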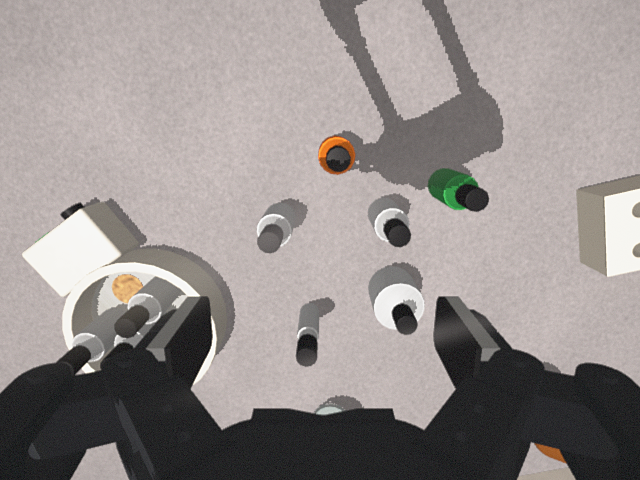

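View pics/w_bath.png

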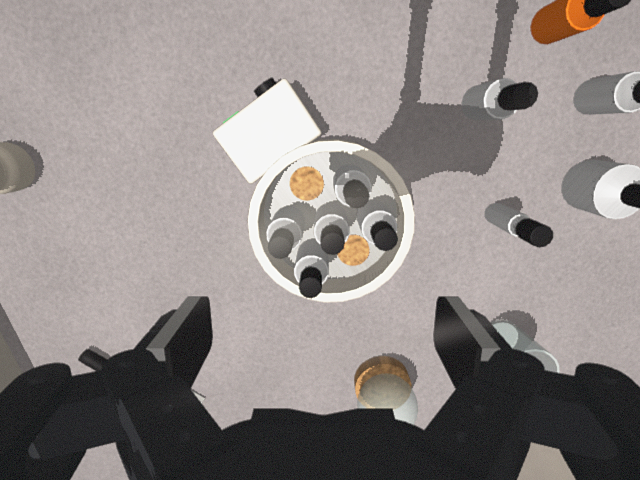

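The wrist view confirms the two silver 40 mm bottles at (214, 279) and (212, 379), with the orange one, the green one, the wide one (305, 399) and the slim one (340, 308) apart from them. Both corks are visible at (183, 307) and (250, 354). I'll cross-check the positions using the cap and cork pixels.

Run:
```python
from h import *
def blobs(img,mask,lo,hi):
    n,l,s,c=cv2.connectedComponentsWithStats(mask.astype(np.uint8))
    return [(c[i][::-1],s[i][4]) for i in range(1,n) if lo<s[i][4]<hi]
W={n:np.load(n+".npz") for n in("w_bot","w_bath")}
def P(n):
    f,cx,cy=W[n]["k"]; return dict(fx=f,fy=f,cx=cx,cy=cy),W[n]["T"]
p,T=P("w_bot")
for rc in((240,267),(234,399)): print("cap top wrist",at(p,rc,.110,T).round(4))
for X in((.447,.1295,.094),(.4735,.2565,.094)): print("expected mid cap px",np.round(proj(p,X,T)))
p,T=P("w_bath")
print("centre cap",at(p,(244,332),.122,T).round(4))
im=cv2.imread("pics/w_bath.png"); hsv=cv2.cvtColor(im,cv2.COLOR_BGR2HSV)
m=(hsv[...,0]>8)&(hsv[...,0]<22)&(hsv[...,1]>90)
for c,a in blobs(im,m[:300],100,3000): print("cork",c.round(1),a,at(p,c,.013,T).round(4))
# rim outer circle: white, projected at z .055
t=bot.read_camera("top"); hs=cv2.cvtColor(t["img"],cv2.COLOR_RGB2HSV)
m=(hs[...,0]>5)&(hs[...,0]<22)&(hs[...,1]>90)
for c,a in blobs(im,m,50,2000): print("top cork",c.round(1),a,at(t,c,.013).round(4))
for rc in((254.5,301),(238,213)): pass
m=(t["img"].max(2)<50)
for c,a in blobs(im,m,60,1000): print("top cap",c.round(1),a,at(t,c,.096).round(4),at(t,c,.108).round(4))
```

```text
cap top wrist [0.4461 0.1284 0.11  ]
cap top wrist [0.471  0.2587 0.11  ]
expected mid cap px [236. 270.]
expected mid cap px [233. 394.]
centre cap [ 0.5421 -0.0727  0.122 ]
cork [ 20.6 561.6] 2059 [0.3857 0.2242 0.013 ]
cork [183.  306.3] 880 [ 0.4926 -0.0907  0.013 ]
cork [250.5 354. ] 685 [ 0.5913 -0.0523  0.013 ]
top cork [ 55.7 126.2] 1450 [0.8136 0.4357 0.013 ]
top cork [ 72.5 404.9] 563 [ 0.7744 -0.0498  0.013 ]
top cork [ 87.2 148.5] 142 [0.7539 0.3935 0.013 ]
top cork [175.3 414.1] 377 [ 0.59   -0.0581  0.013 ]
top cork [233.4 437.8] 461 [ 0.4912 -0.0927  0.013 ]
top cork [302.1 248.5] 481 [0.383  0.2144 0.013 ]
top cap [ 10.7 538.6] 129 [ 0.8353 -0.254   0.096 ] [ 0.8277 -0.2489  0.108 ]
top cap [115.6 626. ] 446 [ 0.656  -0.3726  0.096 ] [ 0.651  -0.3658  0.108 ]
top cap [136.6 578.5] 141 [ 0.623 -0.297  0.096] [ 0.6186 -0.2912  0.108 ]
top cap [163.2 572.6] 575 [ 0.581 -0.284  0.096] [ 0.5772 -0.2785  0.108 ]
top cap [164.7 297.3] 214 [0.5842 0.1315 0.096 ] [0.5803 0.1308 0.108 ]
top cap [172.6 221.6] 207 [0.5732 0.2462 0.096 ] [0.5695 0.2438 0.108 ]
top cap [184.6 399.9] 184 [ 0.5509 -0.0228  0.096 ] [ 0.5476 -0.0212  0.108 ]
top cap [199.9 499.4] 341 [ 0.5255 -0.1701  0.096 ] [ 0.5225 -0.1662  0.108 ]
top cap [188.9 435. ] 199 [ 0.5437 -0.075   0.096 ] [ 0.5404 -0.0726  0.108 ]
top cap [194.  470.1] 197 [ 0.5351 -0.1271  0.096 ] [ 0.532  -0.1239  0.108 ]
top cap [216.5 414.5] 227 [ 0.5016 -0.0427  0.096 ] [ 0.499  -0.0408  0.108 ]
top cap [239.  212.9] 216 [0.4711 0.2566 0.096 ] [0.469 0.254 0.108]
top cap [252.3 158.7] 260 [0.4521 0.3361 0.096 ] [0.4502 0.3323 0.108 ]
top cap [253.9 300.3] 203 [0.4474 0.1272 0.096 ] [0.4456 0.1265 0.108 ]
top cap [298.5 240.4] 192 [0.383  0.2141 0.096 ] [0.3822 0.2121 0.108 ]
top cap [412.  588.7] 422 [ 0.2216 -0.2724  0.096 ] [ 0.2231 -0.267   0.108 ]
```

```bash
cat >> h.py <<'E'
a=np.radians(20.8); y=np.array([-np.sin(a),np.cos(a),0]); x=np.array([0,0,-1.])
R=np.c_[x,y,np.cross(x,y)]
C=np.array([.5415,-.0728]); u=.052*np.array([np.cos(a),np.sin(a)])
def pick(b):
    bot.set_gripper(.046); bot.movep([*b,.20],R); bot.move_l([*b,.081],vel=.12)
    bot.set_gripper(.0,grasp_force=40); print("width",bot.read_gripper_width())
    bot.move_l([*b,.23],vel=.12); print("width",bot.read_gripper_width())
E
python3 - <<'E'
from h import *
b=(.4462,.1282)
for q in((*b,.081),(*(C+u),.09),(*(C-u),.09),(.4715,.2572,.08)): assert bot.ik(q,R) is not None
pick(b)
bot.move_l([*(C+u),.23],vel=.2)
p=bot.read_camera("wrist"); s=bot.read_camera("scene")
save("held.png",np.hstack([cv2.resize(p["img"],(400,300)),cv2.resize(s["img"],(400,300))])); print(bot.read_time(),bot.read_force())
E
```

```text
width 0.022490296289519707
width 0.02244931628784721
9.3333 [ 0.03051434  0.17508135 -0.89677323]
```

View pics/held.png

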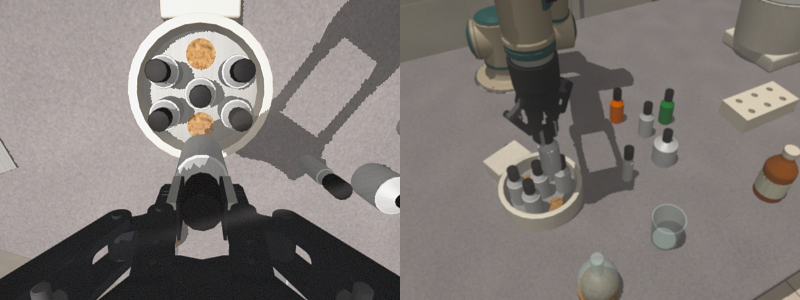

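The bottle is held upright at (165, 203) and lined up with the cork at (125, 200). I'll lower it in.

```bash
cat >> h.py <<'E'
def place(t):
    bot.move_l([*t,.115],vel=.12)
    hit=bot.move_l([*t,.088],vel=.03,threshold=4); z=bot.read_position()[2]; print("hit",hit,"z",z,"expect ~.093")
    bot.set_gripper(.036); bot.move_l([*t,.23],vel=.12)
E
python3 - <<'E'
from h import *
place(C+u)
pick((.4715,.2572))
bot.move_l([*(C-u),.23],vel=.2)
p=bot.read_camera("wrist"); s=bot.read_camera("scene")
save("held2.png",np.hstack([cv2.resize(p["img"],(400,300)),cv2.resize(s["img"],(400,300))])); print(bot.read_time(),bot.read_force())
E
```

```text
hit True z 0.09375688627194564 expect ~.093
width 0.022815397624682852
width 0.022831795962434048
19.075 [ 0.48549323 -0.06434977 -1.21188064]
```

View pics/held2.png

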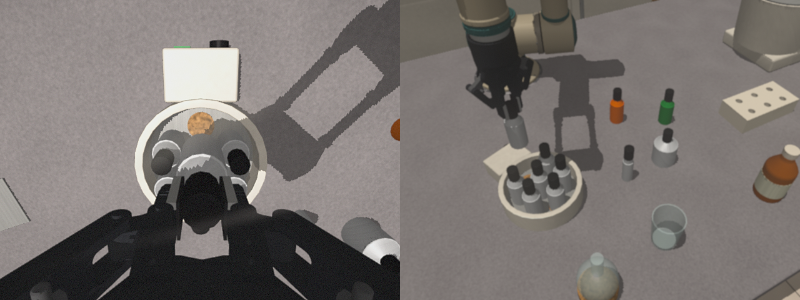

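Run:
```python
from h import *
P=np.array(bot.read_position());Rr=np.array(bot.read_tool_rot())
s=bot.read_camera("scene"); p=bot.read_camera("wrist"); T=np.eye(4);T[:3,:3]=Rr;T[:3,3]=P;T=T@np.array(p["T_tool_cam"])
def draw(q,T=None):
    im=q["img"].copy()
    for h,r in((0,.02),(.066,.02),(.11,.012)):
        c=[proj(q,P+[r*np.cos(t),r*np.sin(t),h-.081],T)[::-1] for t in np.linspace(0,6.28,40)]
        cv2.polylines(im,[np.int32(np.round(c))],True,(255,0,0),1)
    return im
w,sc=draw(p,T),draw(s)
r,c=map(int,proj(s,P))
save("chk.png",np.hstack([cv2.resize(w[150:450,170:470],(400,400)),cv2.resize(sc[r-60:r+90,c-75:c+75],(400,400))]))
```

```text
(no output)
```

View pics/chk.png

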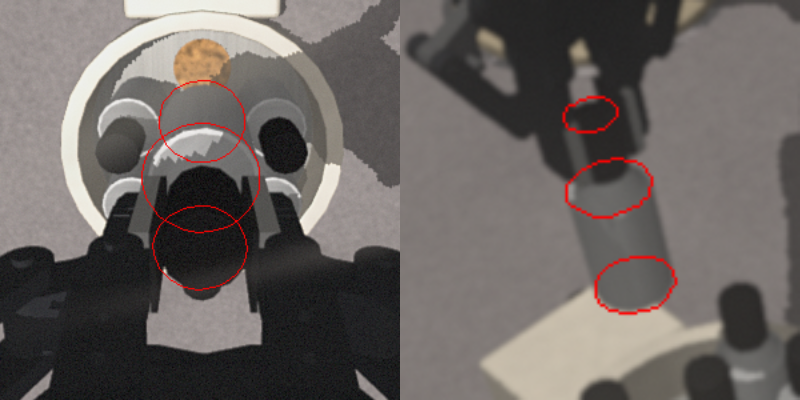

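The overlay matches the held bottle to within 1–2 mm, so it is upright. I'll place it.

Run:
```python
from h import *
place(C-u)
bot.movep([.40,.10,.33],R); bot.hold(.3)
s=bot.read_camera("scene"); t=bot.read_camera("top"); r=[]
for q in(s,t):
    im=q["img"].copy()
    for b in(C+u,C-u):
        for h,rr in((.012,.02),(.122,.012)):
            c=[proj(q,[b[0]+rr*np.cos(k),b[1]+rr*np.sin(k),h])[::-1] for k in np.linspace(0,6.28,40)]
            cv2.polylines(im,[np.int32(np.round(c))],True,(255,0,0),1)
    y0,x0=map(int,proj(q,[*C,.06])); r.append(cv2.resize(im[y0-75:y0+75,x0-75:x0+75],(400,400)))
save("end.png",np.hstack(r)); print(bot.read_time(),bot.read_force())
```

```text
hit True z 0.0938866089169565 expect ~.093
23.875 [ 0.55791974 -0.29845342  0.63618193]
```

View pics/end.png

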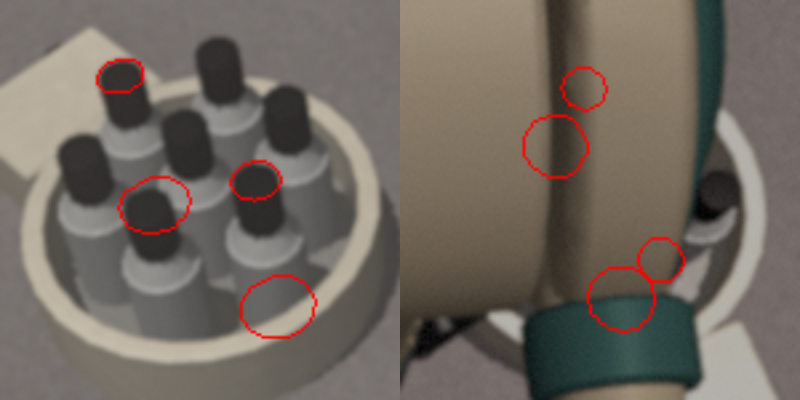

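The scene view shows seven upright bottles, with both new caps on their expected circles and contact at floor height. In the top view the arm covers the bath.

```bash
python3 -c "
from rig import bot
bot.sign_off()"
```

```text
the job is handed in; nothing more can be done
```

Both matching silver bottles are standing in the two empty places of the bath, and the job was handed in about 24 s into the 64 s limit. I gripped each by its cap with the jaws tangential to the ring and lowered it until it touched the floor.

**Last checks:**
- **Height:** both bottles touched down at tool z of about 0.0938 m, which puts the undersides about 1 mm above the bath's floor level.
- **Position and tilt:** in the final scene picture both caps sit on their predicted circles, all seven bottles look upright, and the gripper is clear.
- **Not confirmed:** the final top-camera check showed nothing useful because the arm was in the way, so only the scene camera confirms the final position. I did not repeat it.

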